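# Tip the tray of sample bottles into the waste tub

## Task

Empty the tray of used sample bottles into the open rectangular waste tub in front of the draining stand. Slide the tray along the stand until its front foot rests squarely against the stand's raised edge, in line with the middle of the tub and without ramming it, then tip it up by its handle, the foot staying behind the edge, until all five bottles have dropped into the tub. Lower the tray back flat on the stand without letting it fall, let go of it, and leave the other things where they are.

Things in the scene. Friction and masses are not known exactly. Their poses are not given: they have to be found in the camera images.
- stand: fixed stainless draining stand on short legs, top 300 mm (x) by 740 mm (y), 100 mm above the bench; origin under its middle at bench level. Along its whole front side (+x, away from the robot) the sheet is folded up into a raised edge 10 mm high and 10 mm thick; no edge on the other sides.
- stand_edge (a point): middle of the foot of the raised edge's inner upright face (the face towards the robot), at the height of the stand's top, 140 mm ahead of the stand's origin. The tray's front foot rail is stopped by this face, while its pouring lip passes over the edge.
- tray: loose bare-metal tray on the stand, 0.35 to 0.65 kg empty; x = its front (pouring) direction, z up. Origin: middle of the pan, at the level of its feet. Pan 130 mm (x) by 164 mm (y) outside; back and side walls 4 mm thick, top 68 mm above the feet; inner floor 18 mm up. Open in front. Two foot rails 14 mm high run across under it, outer faces 65 mm ahead of and 60 mm behind the origin.
- tray_lip (a point): middle of the tip of the tray's open pouring lip, 116 mm ahead of the tray's origin and 34 mm above its feet. The lip continues the pan floor, sloping up and forward at 22 degrees for 55 mm, full width, with low side walls; it overhangs freely. Tip the tray about 65 degrees to empty it; a jerk while it is flat can roll a bottle over the lip too early.
- tray_handle (a point): middle of the tray's handle: a straight round bar 10 mm thick, 110 mm long along the tray's y, 56 mm above the tray's feet and 107 mm behind its origin, level with the tops of the walls; free above and below, 37 mm clear between bar and back wall; two arms join its ends to the wall.
- tray_foot (a point): middle of the bottom front edge of the tray's front foot rail, 65 mm ahead of the tray's origin. When the tray stands against the stand's raised edge and its handle is lifted, this rail stays caught behind the edge and the tray turns about the edge's inner top corner; beyond about 75 degrees it would fall forward by itself.
- tub: open rectangular plastic waste tub fixed on the bench just in front of the stand, 200 mm in x, 260 mm in y, 80 mm high, wall 4 mm; origin at bench level under the middle of its near side (towards the stand), x away from the robot. Beside it stands a round lidded canister (for broken glass), not to be used; either may be left or right.
- bottle0: one of five empty white plastic sample bottles lying in the tray, cylinder 34 mm in diameter and 66 mm long, about 25 g; origin at its middle, on its axis; its y axis runs along the bottle
- bottle1: one of five empty white plastic sample bottles lying in the tray, cylinder 34 mm in diameter and 66 mm long, about 25 g; origin at its middle, on its axis; its y axis runs along the bottle
- bottle2: one of five empty white plastic sample bottles lying in the tray, cylinder 34 mm in diameter and 66 mm long, about 25 g; origin at its middle, on its axis; its y axis runs along the bottle
- bottle3: one of five empty white plastic sample bottles lying in the tray, cylinder 34 mm in diameter and 66 mm long, about 25 g; origin at its middle, on its axis; its y axis runs along the bottle
- bottle4: one of five empty white plastic sample bottles lying in the tray, cylinder 34 mm in diameter and 66 mm long, about 25 g; origin at its middle, on its axis; its y axis runs along the bottle
- beaker_a: glass beaker, 64 mm in diameter, 85 mm high; origin at the middle of its underside; a bystander to be left alone
- beaker_b: glass beaker, 52 mm in diameter, 70 mm high; origin at the middle of its underside; a bystander to be left alone
- wash_bottle: wash bottle with bent spout, 70 mm in diameter, 200 mm high with spout; origin at the middle of its underside; a bystander to be left alone
- reagent_bottle: white reagent jar, 76 mm in diameter, 140 mm high; origin at the middle of its underside; a bystander to be left alone
- calculator: desk calculator, 150 by 100 by 16 mm; origin at the middle of its underside; a bystander to be left alone
- tissue_box: tissue box, 120 by 120 by 85 mm (tissue to 130 mm); origin at the middle of its underside; a bystander to be left alone
Mind the look-alikes: they are no part of the job. What is shaped like the bottle3 but yellow is not meant.

How it is judged:
By the outcome, as a careful person would: the job done as asked, in the order asked, and still so for the second after the job is handed in, with the robot touching nothing.
It also fails if it takes over 67 s, if anything falls off the work surface, if the arm or the gripper's body presses on something with over 40 N, if the wrist force passes 120 N, or if a joint passes its speed limit or range.

## Robot

A 7-joint arm with a two-finger parallel gripper is mounted at the origin on the work surface. World frame = base frame: x ahead of the robot, y to its left, z up, the work surface at z = 0. Lengths are in m, angles in rad, forces in N, time in s.
With the tool pointing down it reaches from about 0.35 to 0.9 m from the base axis. Payload 8.1 kg.
Tool frame: the origin (TCP) lies at the very end of the fingers, on their centre line; the grasp point (between the pads) lies 19 mm behind it; z points along the fingers, y is the direction in which the jaws open and shut (so a half turn about z gives the same grasp; the last joint's range is limited). The gripper opens to 85 mm and grips with 20 to 120 N. Pads are 22 mm wide; open, the fingers measure 114 mm over their backs; the gripper's body (76 mm by 85 mm) begins 54 mm behind the grasp point. The pads swing forward as they close: fully open they stand 13 mm farther back than shut.
Start: joints at [-1.238, 0.434, 0.025, 1.573, -0.012, 1.134, -0.075], TCP at [0.264, 0.567, 0.231] pointing down, gripper open.
Joint ranges: [-2.62, 2.62], [-0.44, 2.09], [-1.27, 1.32], [0.08, 2.57], [-1.32, 4.46], [0.12, 2], [-2.74, 2.74]. Speed limits (rad/s): [2.22, 2.22, 3.01, 3.01, 3.14, 3.14, 3.14].

## Interface

Orientations are given as a unit quaternion [x, y, z, w].
In Python, from station import manip, get_image, camera_model, ticket, status gives the robot as it stands. The module is installed in compiled form; this text tells all that it offers. Calls block until the motion is done:
- manip.move_to(position, orientation): joint-space move of the TCP to a pose.
- manip.movel(position, v=0.15, ori=None, contact_N=None): straight line of the TCP; ori=None keeps the orientation; v is the mean speed in m/s. With contact_N (N) it stops when the force on the tool has changed by that much, and returns True; else False.
- manip.set_joints(angles): joint-space move.
- manip.set_gripper(opening, f_grip=None): opening from 0.0 (shut) to 1.0 (fully open); f_grip is the grip in N (None keeps the last); returns when the fingers have stopped.
- manip.pause(seconds).
- manip.inverse_kinematics(position, orientation): joint angles nearest the present ones, or None.
- get_image(name): name is "scene" or "top"; returns the picture (400x640x3 uint8, red, green, blue); there is no depth.
- camera_model(name): a dict with "fx", "fy", "cx", "cy" (pixels), "k1" (the pictures are not rectified: a ray, as slopes to the right and down, at radius r is drawn at 1 + k1 r^2 times it, then the intrinsics apply), "extrinsics" (4x4, takes a point from camera to world coordinates). Camera axes: x right, y down, z forward; pixel columns grow to the right and rows downward; lengths in m; the calibration is good to about 2 mm. A picture is of the moment at which its call begins. camera_model takes no time and is no camera call.
A pose or a line that the arm cannot do raises manip.PlanningError and nothing moves.
- ticket.close_job(): hands the job in, once; it reports no verdict.
Readings, each from a call of its own:
- status.read_t(): time.
- status.read_joint_pos(): joint angles.
- status.read_qvel(): joint speeds.
- status.read_effort(): joint torques, N m.
- status.read_position(): TCP position.
- status.read_tcp_rot(): TCP orientation.
- status.read_wrist_force(): force on the tool from outside, world axes, zero at the start.
- status.read_ft_torque(): the same for the moment, N m.
- status.read_gripper_width(): opening from 0.0 (shut) to 1.0 (fully open).
Only numpy, scipy, OpenCV 4.12 (cv2) and the standard library are available. Lean on these libraries where they do the work, as an engineer would, in place of code of your own. Each camera call takes 0.05 s, during which the arm holds its last target.

## Working session

There is one attempt and no reset: what is moved stays moved. The work goes in short steps, each a Python script; the robot and the scene stay as the last script left them, time stands still between calls to the robot, and variables do not carry over. Pictures are saved under pics/ and viewed, and the job is handed in when it is done.

```bash
mkdir -p pics; ls
cat > h.py <<'E'
import numpy as np, cv2
from station import manip, get_image, camera_model, ticket, status
def snap(name,fn):
    im=get_image(name); cv2.imwrite('pics/'+fn,im[:,:,::-1]); return im
def ray(cam,u,v):
    m=camera_model(cam)if isinstance(cam,str) else cam
    K=np.array([[m['fx'],0,m['cx']],[0,m['fy'],m['cy']],[0,0,1.]])
    p=cv2.undistortPoints(np.array([[[u,v]]],float),K,np.array([m['k1'],0,0,0.]))[0,0]
    E=np.array(m['extrinsics']); d=E[:3,:3]@np.array([p[0],p[1],1]); return E[:3,3],d/np.linalg.norm(d)
def onz(cam,u,v,z):
    o,d=ray(cam,u,v); return o+d*(z-o[2])/d[2]
def tri(pts):
    A=np.zeros((3,3));b=np.zeros(3);rs=[ray(*p) for p in pts]
    for o,d in rs:
        P=np.eye(3)-np.outer(d,d);A+=P;b+=P@o
    x=np.linalg.solve(A,b); return x,[np.linalg.norm((np.eye(3)-np.outer(d,d))@(x-o)) for o,d in rs]
def proj(cam,X):
    m=camera_model(cam);E=np.array(m['extrinsics']);K=np.array([[m['fx'],0,m['cx']],[0,m['fy'],m['cy']],[0,0,1.]])
    R=E[:3,:3].T;t=-R@E[:3,3]
    return cv2.projectPoints(np.array(X,float).reshape(-1,3),cv2.Rodrigues(R)[0],t,K,np.array([m['k1'],0,0,0.]))[0][:,0]
E
python3 - <<'E'
from h import *
for c in("scene","top"):
    snap(c,c+'0.png');m=camera_model(c);print(c,{k:np.round(v,3).tolist() for k,v in m.items()})
print(status.read_t(),status.read_position(),status.read_tcp_rot(),status.read_gripper_width())
E
```

```text
pics
scene {'fx': 465.108, 'fy': 465.108, 'cx': 317.241, 'cy': 200.474, 'k1': -0.14, 'extrinsics': [[-0.76, 0.503, -0.412, 1.277], [0.65, 0.595, -0.472, 0.87], [0.008, -0.627, -0.779, 1.539], [0.0, 0.0, 0.0, 1.0]]}
top {'fx': 420.945, 'fy': 420.945, 'cx': 320.811, 'cy': 203.099, 'k1': -0.08, 'extrinsics': [[-0.008, -0.994, 0.107, 0.384], [-1.0, 0.011, 0.026, -0.015], [-0.027, -0.106, -0.994, 1.404], [0.0, 0.0, 0.0, 1.0]]}
0.1 [0.26367625 0.56615114 0.23060453] [ 2.16237730e-01  9.76340479e-01 -7.09044638e-04 -1.02499482e-04] 0.9937546300150333
```

View pics/scene0.png

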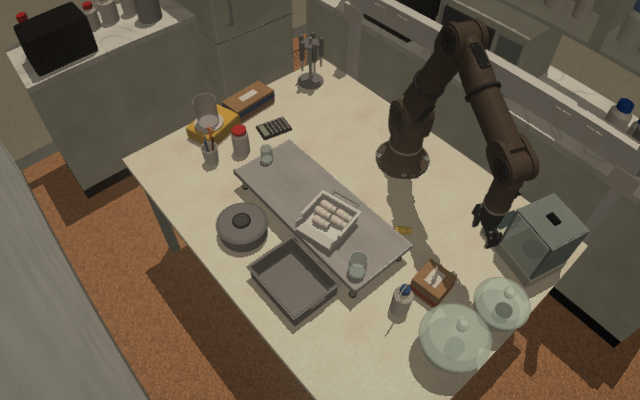

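View pics/top0.png

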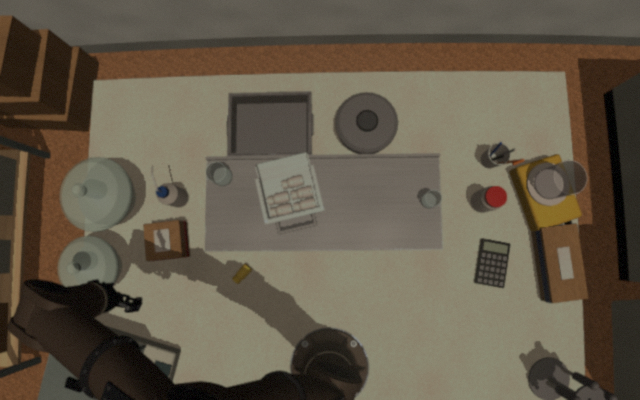

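The scene view shows the stand in the middle with the tray near (330,218), the tub at (293,280), the canister at (242,226) and a beaker on the stand at (358,266). In the top view the tray is at (289,188), slightly turned. The tub is at (270,123), and the beakers on the stand are at (220,174) and (429,198). Next I'll enlarge crops.

Run:
```python
import cv2
a=cv2.imread('pics/top0.png')[80:260,190:350];b=cv2.imread('pics/scene0.png')[170:330,230:420]
cv2.imwrite('pics/top0c.png',cv2.resize(cv2.convertScaleAbs(a[:170],alpha=1.3),(640,680)[:2],interpolation=cv2.INTER_CUBIC)[:600])
cv2.imwrite('pics/scene0c.png',cv2.resize(cv2.convertScaleAbs(b[:150],alpha=1.5),(760,600),interpolation=cv2.INTER_CUBIC))
```

```text
(no output)
```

View pics/top0c.png

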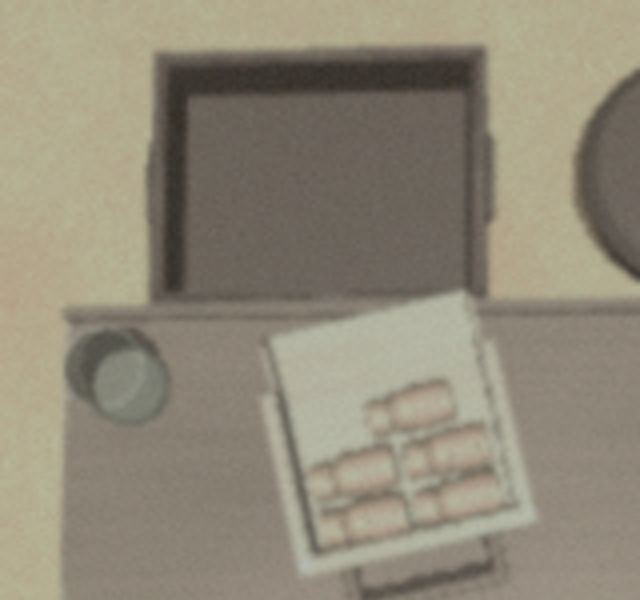

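View pics/scene0c.png

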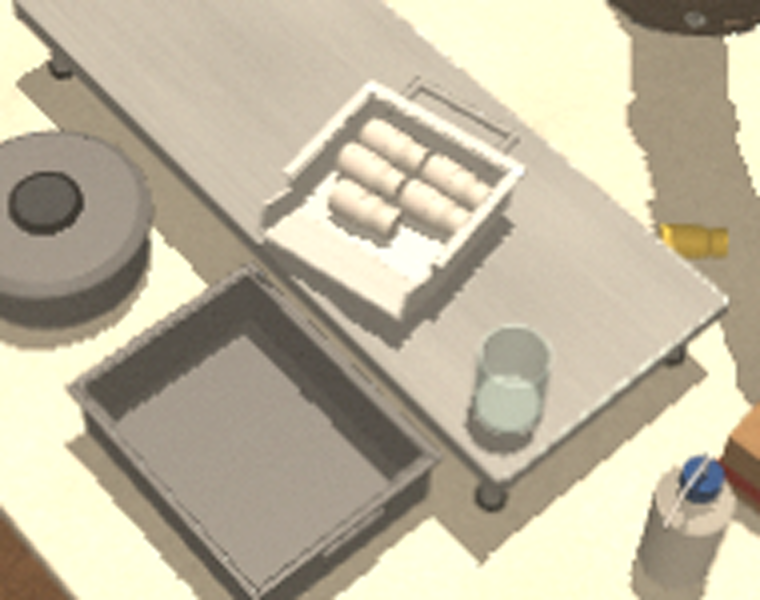

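Run:
```python
import cv2
a=cv2.imread('pics/top0.png')[145:235,245:335];b=cv2.imread('pics/scene0.png')[180:260,290:370]
cv2.imwrite('pics/top0d.png',cv2.resize(cv2.convertScaleAbs(a,alpha=1.3),(600,600),interpolation=cv2.INTER_LINEAR))
cv2.imwrite('pics/scene0d.png',cv2.resize(cv2.convertScaleAbs(b,alpha=1.2),(600,600),interpolation=cv2.INTER_LINEAR))
```

```text
(no output)
```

View pics/top0d.png

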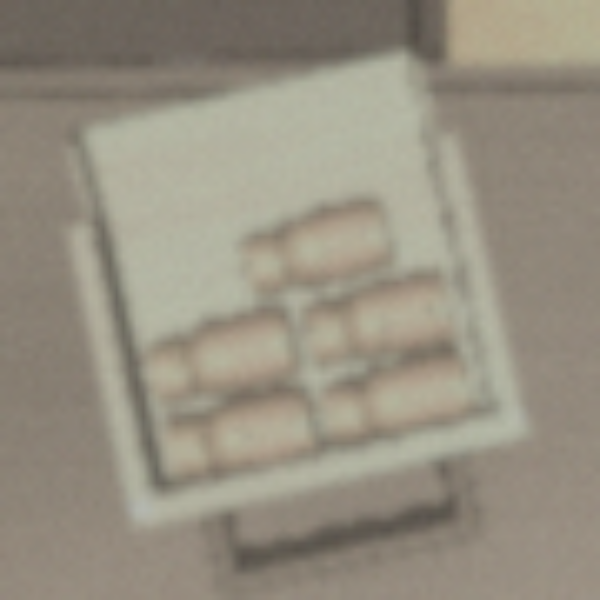

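View pics/scene0d.png

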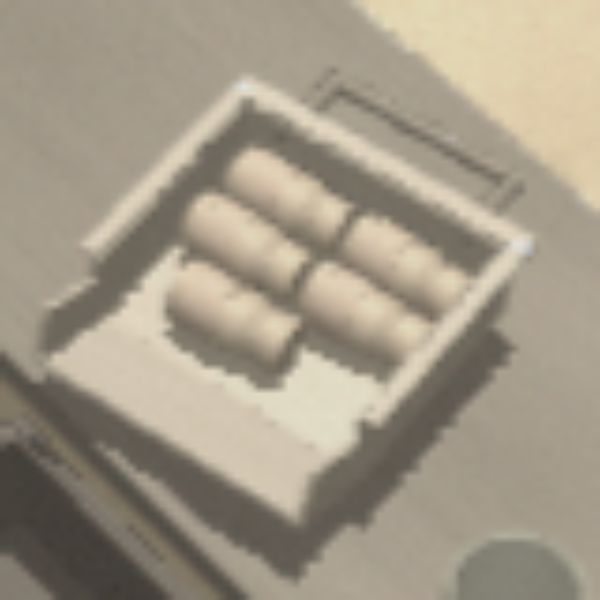

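```bash
cat > fit.py <<'E'
from h import *
from scipy.optimize import least_squares
T=lambda c:(245+(c[0]+.5)/6.6667-.5,145+(c[1]+.5)/6.6667-.5)
S=lambda c:(290+(c[0]+.5)/7.5-.5,180+(c[1]+.5)/7.5-.5)
def fit(obs,x0,free_z=True):
    def pose(p,X):
        c,s=np.cos(p[3]),np.sin(p[3]);return np.array([[c,-s,0],[s,c,0],[0,0,1]])@X+p[:3]
    def r(p): return np.concatenate([proj(c,pose(p,np.array(X)/1000))[0]-uv for c,uv,X in obs])
    s=least_squares(r,x0);return s.x,s.fun.reshape(-1,2)
def pose(p,X):
    c,s=np.cos(p[3]),np.sin(p[3]);return (np.array([[c,-s,0],[s,c,0],[0,0,1]])@np.array(X,float).T/1000).T+p[:3]
E
python3 - <<'E'
from fit import *
BL=(-65,82,68);BR=(-65,-82,68);LL=(116,80,34);LR=(116,-80,34)
for n,a,b in(('BL',(136,522),(528,243)),('BR',(527,432),(245,83)),('LL',(85,130),(300,525)),('LR',(410,52),(46,365))):
    print(n,tri([('top',*T(a)),('scene',*S(b))]))
obs=[('top',T((136,522)),BL),('top',T((527,432)),BR),('top',T((85,130)),LL),('top',T((410,52)),LR),
('scene',S((528,243)),BL),('scene',S((245,83)),BR),('scene',S((300,525)),LL),('scene',S((46,365)),LR)]
p,r=fit(obs,[.55,.1,.1,.2]);print(p,np.round(r,1).tolist())
for cam,inv in(('top',lambda q:(q-[245,145])*6.6667),('scene',lambda q:(q-[290,180])*7.5)):
    print(cam,'handle',inv(proj(cam,pose(p,[(-107,55,56),(-107,-55,56),(-65,55,56),(-65,-55,56)]))).round().tolist())
# stand
for n,uv in(('FL',(206,157)),('FR',(441,155)),('BL',(206,249)),('BR',(442,249))): print(n,onz('top',*uv,.105))
for n,c in(('FLs',(500,478)),('BLs',(728,300)),):
    print(n,onz('scene',230+c[0]/4,170+c[1]/4,.105))
# tub top rim outer
for n,c in(('tl',(153,52)),('tr',(486,48)),('bl',(152,300)),('br',(486,297))): print(n,onz('top',190+c[0]/4,80+c[1]/4,.08))
for n,c in(('br',(252,267)),('tr',(68,388)),('bl',(440,458)),('tl',(258,598))): print(n,onz('scene',230+c[0]/4,170+c[1]/4,.08))
E
```

```text
BL (array([0.4615669 , 0.18212952, 0.16415507]), [np.float64(0.0021653962795574826), np.float64(0.0021653962795575993)])
BR (array([0.49938889, 0.00897776, 0.1591742 ]), [np.float64(0.000809675574681104), np.float64(0.0008096755746810299)])
LL (array([0.64429584, 0.21485365, 0.12882459]), [np.float64(0.0006733909012120276), np.float64(0.0006733909012118222)])
LR (array([0.67851874, 0.0634124 , 0.12959452]), [np.float64(0.000840142808627505), np.float64(0.0008401428086272303)])
[0.54608766 0.11190154 0.09580197 0.22674216] [[2.2, -1.5], [-2.7, -0.9], [-0.6, 1.1], [0.9, 0.6], [-0.9, -0.4], [1.3, 0.8], [0.7, -0.5], [-0.5, -0.8]]
top handle [[231.0, 588.0], [470.0, 531.0], [210.0, 497.0], [448.0, 440.0]]
scene handle [[517.0, 174.0], [341.0, 75.0], [471.0, 226.0], [294.0, 125.0]]
FL [0.67542581 0.38416231 0.105     ]
FR [ 0.67124051 -0.35992095  0.105     ]
BL [0.38376723 0.37799293 0.105     ]
BR [ 0.37764244 -0.35159497  0.105     ]
FLs [0.67461047 0.38389956 0.105     ]
BLs [0.38719201 0.38784373 0.105     ]
tl [0.89598698 0.3231747  0.08      ]
tr [0.89274064 0.04733334 0.08      ]
bl [0.68627791 0.31936115 0.08      ]
br [0.68419221 0.04843906 0.08      ]
br [0.68962344 0.05992908 0.08      ]
tr [0.90052737 0.05602158 0.08      ]
bl [0.6908668  0.32646176 0.08      ]
tl [0.89727568 0.32633753 0.08      ]
```

Run:
```python
import cv2,numpy as np
a=cv2.imread('pics/top0.png')[205:240,270:325];b=cv2.imread('pics/scene0.png')[183:213,325:365]
def f(x,s):
    x=x.astype(float);x=np.clip((x-x.min())/(x.max()-x.min())*255*1.3,0,255).astype('uint8');return cv2.resize(x,None,fx=s,fy=s,interpolation=cv2.INTER_LINEAR)
cv2.imwrite('pics/th.png',f(a,14)[:, :790]);cv2.imwrite('pics/sh.png',f(b,19))
```

```text
(no output)
```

View pics/th.png

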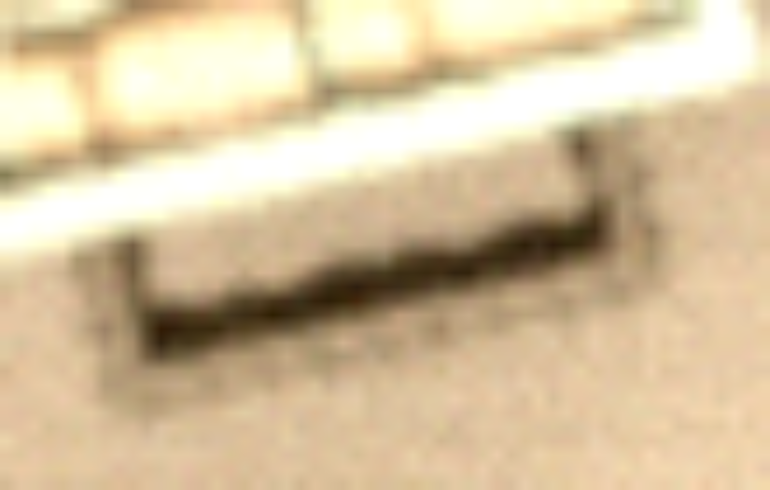

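View pics/sh.png

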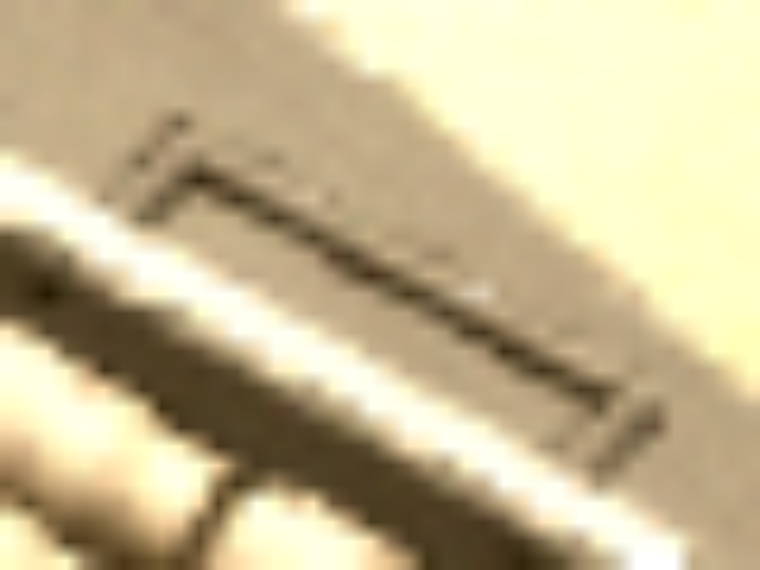

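Run:
```python
from fit import *
a=tri([('top',270+110/14-.5,205+375/14-.5),('scene',325+648/19-.5,183+403/19-.5)])
b=tri([('top',270+638/14-.5,205+262/14-.5),('scene',325+180/19-.5,183+143/19-.5)])
print('hL',a,'\nhR',b); d=a[0]-b[0]; print('mid',(a[0]+b[0])/2,'len',np.linalg.norm(d),'yaw',np.arctan2(-d[0],d[1]))
BL=(-70,87,68);BR=(-70,-87,68);LL=(116,79,34);LR=(116,-79,34)
obs=[('top',T((136,522)),BL),('top',T((527,432)),BR),('top',T((85,130)),LL),('top',T((410,52)),LR),
('scene',S((528,243)),BL),('scene',S((245,83)),BR),('scene',S((300,525)),LL),('scene',S((46,365)),LR)]
p,r=fit(obs,[.55,.1,.1,.2]);print(p,np.round(r,1).tolist());print(pose(p,[(-107,0,56)]))
# beaker
print('beaker top',onz('top',217,178,.18),onz('scene',230+512/4,170+345/4,.18),onz('scene',230+508/4,170+420/4,.10))
print(onz('top',445/4+190-111,80+375/4,.1))
```

```text
hL (array([0.43576474, 0.14673865, 0.15864335]), [np.float64(0.001009900956899332), np.float64(0.0010099009568992892)]) 
hR (array([0.45941537, 0.0341873 , 0.15502456]), [np.float64(0.00175324652777138), np.float64(0.0017532465277713834)])
mid [0.44759006 0.09046298 0.15683396] len 0.11506630235019359 yaw 0.20711850782520513
[0.54847928 0.11230199 0.09456449 0.22738308] [[0.9, -0.2], [-0.8, -0.5], [-0.3, 0.4], [0.5, 0.0], [0.6, 0.0], [0.6, -0.1], [0.0, 0.0], [-0.7, -0.1]]
[[0.4442335  0.08818112 0.15056449]]
beaker top [0.59413907 0.32607452 0.18      ] [0.61039496 0.32276684 0.18      ] [0.62765051 0.34487859 0.1       ]
[0.62299144 0.43571652 0.1       ]
```

```bash
cat >> h.py <<'E'
from scipy.spatial.transform import Rotation as Ro
def ori(a,yaw,flip):
    z=np.array([np.cos(a),0,-np.sin(a)]);y=np.array([np.sin(a),0,np.cos(a)])*flip
    return (Ro.from_euler('z',yaw)*Ro.from_matrix(np.c_[np.cross(y,z),y,z]))
def tcp(h,a,yaw,flip,off=.019):
    R=ori(a,yaw,flip); return np.array(h)+R.apply([0,0,off]),R.as_quat()
E
python3 - <<'E'
from h import *
h0=np.array([.445,.089,.155])
xe=.667;yc=.188
def path(f,a):
    yield 'pre',tcp(h0,a,.225,f,-.07)
    yield 'grasp',tcp(h0,a,.225,f)
    for th in(0,20,40,55,68,74):
        t=np.radians(th)
        h=[xe-.172*np.cos(t)+.046*np.sin(t),yc,.110+.172*np.sin(t)+.046*np.cos(t)]
        yield th,tcp(h,a+t,0,f)
for f in(1,-1):
  for a in(25,35,45,55,65,80):
    print(f,a)
    for n,(p,q) in path(f,np.radians(a)):
        j=manip.inverse_kinematics(p,q);print('  ',n,None if j is None else np.round(j,2))
E
```

```text
1 25
   pre None
   grasp None
   0 None
   20 [-1.    0.18  0.27  2.42  1.73  0.46 -2.34]
   40 [-0.93  0.19  0.46  2.03  0.22  0.56 -0.65]
   55 [-0.79  0.36  0.5   1.69 -0.13  0.97 -0.26]
   68 [-0.61  0.54  0.43  1.37 -0.24  1.34 -0.17]
   74 [-0.54  0.64  0.41  1.2  -0.27  1.5  -0.15]
1 35
   pre None
   grasp None
   0 None
   20 [-1.02  0.16  0.4   2.3   1.    0.34 -1.54]
   40 [-0.89  0.27  0.51  1.89 -0.04  0.78 -0.38]
   55 [-0.68  0.45  0.45  1.54 -0.2   1.2  -0.2 ]
   68 [-0.53  0.65  0.4   1.2  -0.28  1.57 -0.15]
   74 [-0.48  0.75  0.38  1.02 -0.31  1.74 -0.15]
1 45
   pre None
   grasp None
   0 [ 0.04  0.51 -1.06  2.44  1.81  1.02 -2.41]
   20 [-0.97  0.19  0.44  2.17  0.34  0.45 -0.83]
   40 [-0.78  0.35  0.47  1.74 -0.15  1.01 -0.27]
   55 [-0.6   0.55  0.41  1.38 -0.25  1.43 -0.17]
   68 [-0.47  0.76  0.38  1.02 -0.32  1.8  -0.15]
   74 [-0.41  0.88  0.36  0.82 -0.36  1.98 -0.16]
1 55
   pre [-0.45 -0.18  0.02  2.56  0.64  0.2  -0.8 ]
   grasp None
   0 [-1.34  0.31  0.78  2.43  1.62  0.14 -2.23]
   20 [-0.91  0.25  0.47  2.03  0.01  0.65 -0.47]
   40 [-0.68  0.44 
[... 1892 characters left out ...]
 [-0.25  0.44 -0.21  1.55  0.06  1.23  2.68]
   55 [-0.19  0.66 -0.26  1.18  0.02  1.64  2.72]
   68 None
   74 None
-1 65
   pre [-0.81 -0.16  0.38  2.41  0.31  0.47  2.7 ]
   grasp [-0.32  0.12 -0.04  2.43  0.38  0.17  2.64]
   0 [-0.58  0.25 -0.06  2.25  0.77  0.39  1.82]
   20 [-0.31  0.33 -0.21  1.85  0.14  0.9   2.56]
   40 [-0.22  0.55 -0.23  1.41  0.01  1.43  2.71]
   55 [-0.17  0.78 -0.29  1.03 -0.01  1.84  2.71]
   68 None
   74 None
-1 80
   pre None
   grasp [-1.25  0.35  1.19  2.28 -0.61  0.63 -2.54]
   0 [-0.35  0.32 -0.22  2.04  0.26  0.65  2.39]
   20 [-0.23  0.47 -0.24  1.65  0.03  1.2   2.67]
   40 [-0.17  0.72 -0.29  1.2  -0.02  1.73  2.71]
   55 None
   68 None
   74 None
```

Run:
```python
from h import *
h0=np.array([.445,.089,.155]); a=np.radians(74)
manip.set_gripper(.32,40)
p=np.array(status.read_position()); manip.movel([p[0],p[1],.33],v=.2)
P,q=tcp(h0,a,.22,1,-.10)
manip.move_to(P,q); print(status.read_t(),status.read_joint_pos())
P,q=tcp(h0,a,.22,1,-.035)
manip.movel(P,v=.1)
snap('top','top1.png');snap('scene','scene1.png')
print(status.read_t(),status.read_position(),status.read_wrist_force(),status.read_gripper_width())
import cv2
a=cv2.imread('pics/top1.png')[140:260,230:350];b=cv2.imread('pics/scene1.png')[150:290,290:430]
cv2.imwrite('pics/m1.png',np.hstack([cv2.resize(cv2.convertScaleAbs(x,alpha=1.4),(400,400),interpolation=cv2.INTER_CUBIC) for x in(a,b)]))
```

```text
3.1917 [-0.8752929  -0.12898924  0.47481261  2.22974842  0.1562529   0.75599363
 -0.27327212]
4.0917 [0.43587876 0.087099   0.18925077] [-0.63708294 -0.6527917  -0.38344102] 0.32352267706663385
```

View pics/m1.png

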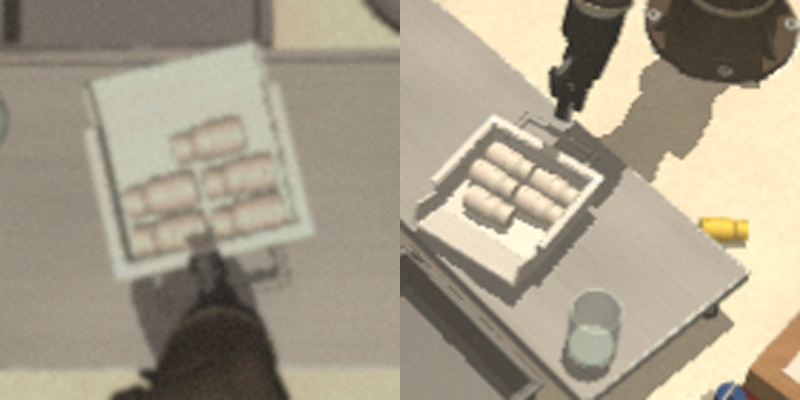

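The enlarged views show the closed-in fingers just above the middle of the handle: fingertips at (205,255) in the left panel and (568,115) in the right. The tray hasn't been touched. I'll go down and grip.

Run:
```python
from h import *
h0=np.array([.445,.089,.155]); a=np.radians(74)
P,q=tcp(h0,a,.22,1,.019)
print(manip.movel(P,v=.05,contact_N=6),status.read_wrist_force(),status.read_position(),P)
snap('top','top2.png');snap('scene','scene2.png')
import cv2
a=cv2.imread('pics/top2.png')[140:260,230:350];b=cv2.imread('pics/scene2.png')[160:240,300:380]
cv2.imwrite('pics/m2.png',np.hstack([cv2.resize(cv2.convertScaleAbs(x,alpha=1.4),(400,400),interpolation=cv2.INTER_CUBIC) for x in(a,b)]))
print(status.read_t())
```

```text
False [-0.7642583  -0.10858516  0.3666878 ] [0.45020822 0.09018809 0.13696262] [0.45011088 0.09014289 0.13673603]
5.425
```

View pics/m2.png

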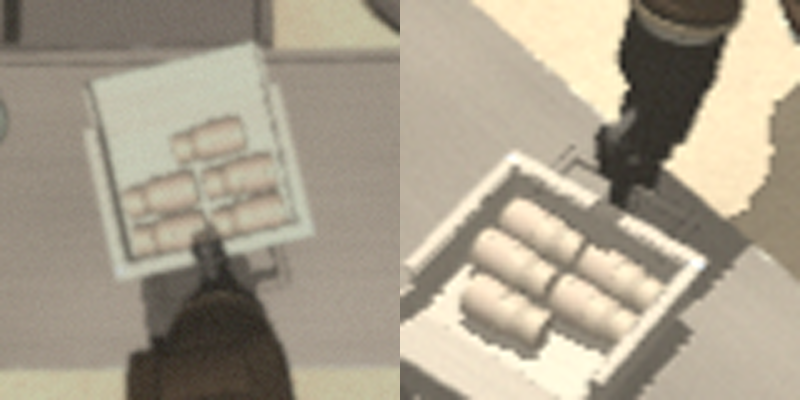

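In the right panel the fingers straddle the bar at (620,170), with the front finger inside the gap to the back wall, and no contact force showed. Closing.

Run:
```python
from h import *
manip.set_gripper(0.0,40)
print(status.read_gripper_width(),status.read_wrist_force(),status.read_position(),status.read_t())
snap('top','top3.png')
a=cv2.imread('pics/top3.png')[140:260,230:350]
cv2.imwrite('pics/m3.png',cv2.resize(cv2.convertScaleAbs(a,alpha=1.4),(600,600),interpolation=cv2.INTER_CUBIC))
```

```text
0.09844707498010288 [-1.5182332  -0.67348117  7.20712691] [0.45104337 0.09047631 0.13751985] 5.725
```

View pics/m3.png

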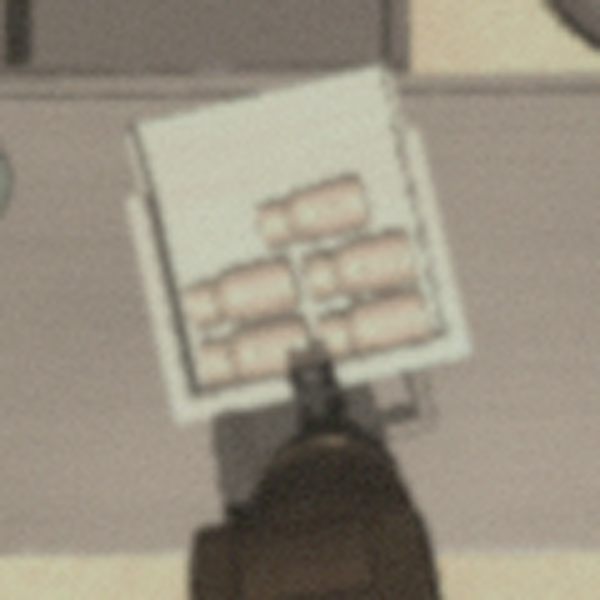

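Run:
```python
from h import *
p=np.array(status.read_position())
manip.movel(p+[0,0,.001],v=.01); f=status.read_wrist_force();print(f)
p=np.array(status.read_position())
if f[2]>3: manip.movel(p+[0,0,.0007],v=.01); print(status.read_wrist_force())
R=Ro.from_quat(status.read_tcp_rot()); g=np.array(status.read_position())-R.apply([0,0,.019]);print('grasp',g)
P,q=tcp([.480,.188,g[2]],np.radians(72),-.01,1)
manip.movel(P,v=.04,ori=q)
print(status.read_wrist_force(),status.read_ft_torque(),status.read_position(),P,status.read_joint_pos(),status.read_t())
snap('top','top4.png');snap('scene','scene4.png')
a=cv2.imread('pics/top4.png')[80:230,190:340];b=cv2.imread('pics/scene4.png')[180:270,280:370]
cv2.imwrite('pics/m4.png',cv2.resize(cv2.convertScaleAbs(a,alpha=1.4),(600,600),interpolation=cv2.INTER_CUBIC))
cv2.imwrite('pics/m4s.png',cv2.resize(cv2.convertScaleAbs(b,alpha=1.4),(600,600),interpolation=cv2.INTER_CUBIC))
```

```text
[ 2.46430428  0.99085975 -3.14166378]
grasp [0.44581261 0.08941623 0.15669311]
[-0.53893586 -1.51847289 -3.05869421] [-0.23634133  0.79126403 -0.24404503] [0.48589433 0.1878484  0.13866505] [0.48587103 0.18794129 0.13862303] [-1.14396979  0.28104531  0.6742968   2.22717438 -0.04693304  0.41813862
 -0.48310506] 8.8667
```

View pics/m4.png

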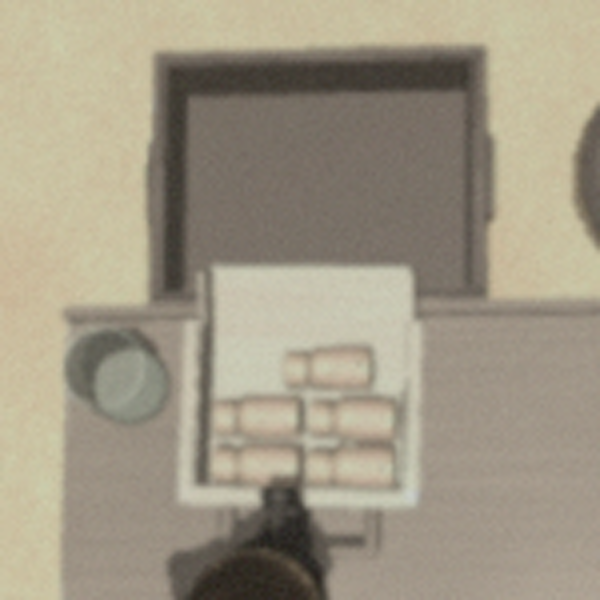

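View pics/m4s.png

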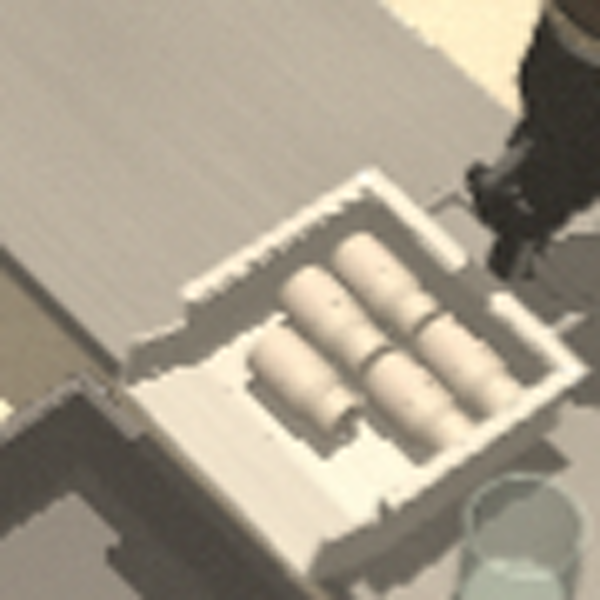

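```bash
python3 - <<'E'
from fit import *
T=lambda c:(190+(c[0]+.5)/4-.5,80+(c[1]+.5)/4-.5)
S=lambda c:(280+(c[0]+.5)/6.667-.5,180+(c[1]+.5)/6.667-.5)
BL=(-70,87,68);BR=(-70,-87,68);LL=(116,79,34);LR=(116,-79,34)
obs=[('top',T((178,505)),BL),('top',T((419,506)),BR),('top',T((212,266)),LL),('top',T((413,265)),LR),
('scene',S((586,370)),BL),('scene',S((370,168)),BR),('scene',S((308,588)),LL),('scene',S((128,385)),LR)]
p,r=fit(obs,[.58,.19,.1,0]);print('tray',p,np.round(r,1).tolist())
# stand edge line, several points on both views; inner top line
for c in((65,318),(640,306)): print('edge top',onz('top',*T(c),.11))
# tub fit: use rim outer corners, model 276? x 208?
for c in((153,52),(486,48),(152,300),(486,297)): print('tub top',onz('top',*T(c),.08))
for n,a,b in(('tl',(153,52),(258,598)),('tr',(486,48),(68,388)),('bl',(152,300),(440,458)),('br',(486,297),(252,267))):
    print(n,tri([('top',*T(a)),('scene',230+(b[0]+.5)/4-.5,170+(b[1]+.5)/4-.5)]))
E
python3 - <<'E'
import cv2
b=cv2.imread('pics/scene0.png')
cv2.imwrite('pics/tb.png',cv2.resize(cv2.convertScaleAbs(b[225:325,240:350],alpha=1.8),None,fx=6,fy=6,interpolation=cv2.INTER_CUBIC))
b=cv2.imread('pics/scene4.png')
cv2.imwrite('pics/st.png',cv2.resize(cv2.convertScaleAbs(b[135:300,225:420],alpha=1.4),None,fx=3.6,fy=3.6,interpolation=cv2.INTER_CUBIC))
E
```

```text
tray [ 0.58306281  0.1847867   0.0966637  -0.01849424] [[1.2, -1.0], [-1.0, -0.8], [-0.2, 0.5], [-0.0, 0.8], [-0.1, -0.2], [0.7, 0.5], [0.4, -1.2], [-0.4, 0.3]]
edge top [0.66743034 0.38285152 0.11      ]
edge top [ 0.66972259 -0.07234968  0.11      ]
tub top [0.89732323 0.32446657 0.08      ]
tub top [0.89405239 0.04855745 0.08      ]
tub top [0.68754145 0.3206184  0.08      ]
tub top [0.68543898 0.04963734 0.08      ]
tl (array([0.89735553, 0.32446174, 0.07995864]), [np.float64(2.2326652507407785e-05), np.float64(2.2326652507539716e-05)])
tr (array([0.89799103, 0.04878565, 0.07043004]), [np.float64(0.000333773196402235), np.float64(0.000333773196402246)])
bl (array([0.68871402, 0.32221207, 0.07427686]), [np.float64(0.0001989369925223275), np.float64(0.00019893699252237397)])
br (array([0.68663172, 0.05112982, 0.07026383]), [np.float64(0.0014308496084349507), np.float64(0.0014308496084348948)])
```

View pics/tb.png

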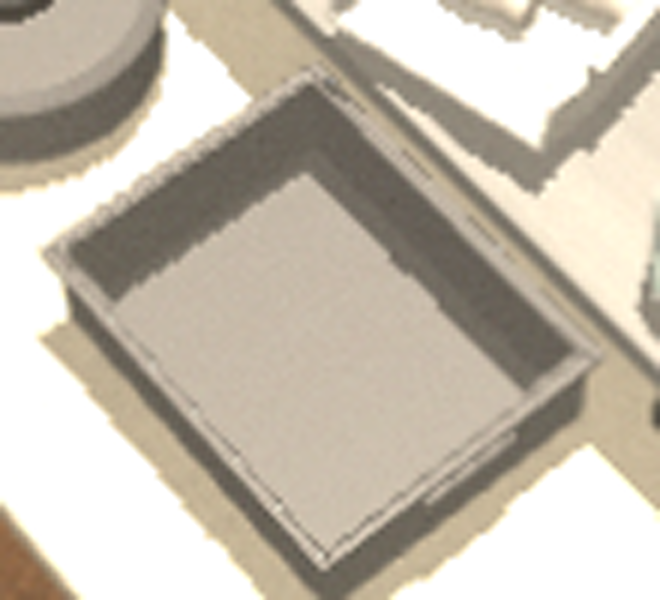

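View pics/st.png

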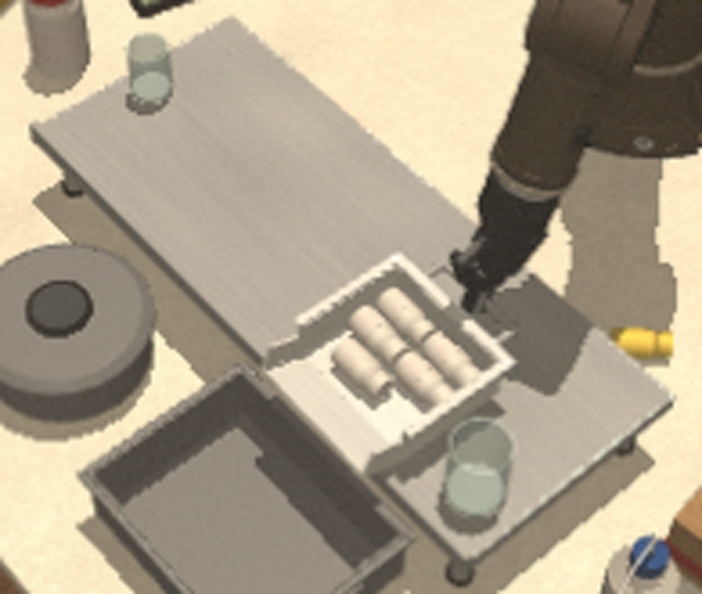

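Run:
```python
from fit import *
T=lambda c:(190+(c[0]+.5)/4-.5,80+(c[1]+.5)/4-.5)
U=lambda c:(240+(c[0]+.5)/6-.5,225+(c[1]+.5)/6-.5)
w=135
m={'tl':(205,w,80),'tr':(205,-w,80),'bl':(-5,w,80),'br':(-5,-w,80)}
t={'tl':(153,52),'tr':(486,48),'bl':(152,300),'br':(486,297)}
s={'tl':(325,568),'tr':(45,250),'bl':(600,353),'br':(318,65)}
ob=[('top',T(t[k]),m[k]) for k in m]+[('scene',U(s[k]),m[k]) for k in m]
for o in(ob,ob[:4],ob[4:]):
    p,r=fit(o,[.69,.19,0,0]);print(p.round(4),np.round(r,1).tolist())
V=lambda c:(225+(c[0]+.5)/3.6-.5,135+(c[1]+.5)/3.6-.5)
# stand top corners scene: front right top of edge, front-left, back-left, back-right
for n,c,z in(('FR',(32,126),.11),('FL',(462,560),.11),('BL',(674,400),.10),('BR',(233,17),.10)): print(n,onz('scene',*V(c),z))
for n,uv,z in(('FL',(206,156),.11),('FR',(440.5,154),.11),('BL',(205.5,249),.10),('BR',(442,249),.1)): print(n,onz('top',*uv,z))
```

```text
[ 0.6921  0.1868 -0.0034 -0.0025] [[1.2, 0.3], [-0.8, -0.4], [-0.1, 0.3], [-0.6, -0.2], [-0.2, -0.4], [0.1, -0.2], [0.2, 0.1], [-0.3, 0.1]]
[ 0.6886  0.1848  0.0083 -0.0033] [[1.0, 0.0], [-0.3, -0.7], [-0.4, 0.5], [-0.2, 0.1]]
[ 0.6928  0.1879 -0.0016 -0.0015] [[-0.1, -0.2], [0.1, -0.1], [0.3, 0.2], [-0.3, 0.1]]
FR [ 0.68038539 -0.34830368  0.11      ]
FL [0.6838492  0.38300526 0.11      ]
BL [0.3869664  0.38808546 0.1       ]
BR [ 0.38304108 -0.34827763  0.1       ]
FL [0.67754583 0.38270964 0.11      ]
FR [ 0.67334319 -0.35715996  0.11      ]
BL [0.38377176 0.38110114 0.1       ]
BR [ 0.37761792 -0.35288961  0.1       ]
```

Run:
```python
from h import *
z=.1567
P,q=tcp([.484,.189,z],np.radians(72),.002,1)
manip.movel(P,v=.01,ori=q); print(status.read_wrist_force())
P2,_=tcp([.520,.189,z],np.radians(72),.002,1)
r=manip.movel(P2,v=.02,contact_N=5)
p=np.array(status.read_position());print(r,p,'grasp x',p[0]-(P[0]-.484),status.read_wrist_force(),status.read_ft_torque(),status.read_t())
```

```text
[ 0.67748853 -0.71001277 -3.54372708]
True [0.50322616 0.18896104 0.13793305] grasp x 0.49735484549595377 [ 1.68300484 -0.20699095 -1.30044061] [0.19055692 0.16870125 0.11338796] 10.425
```

Run:
```python
from h import *
p=np.array(status.read_position())
r=manip.movel(p+[.006,0,0],v=.01,contact_N=6)
print(r,np.array(status.read_position())-p,status.read_wrist_force(),status.read_ft_torque(),status.read_t())
snap('top','top5.png');snap('scene','scene5.png')
a=cv2.imread('pics/top5.png')[80:230,190:340];b=cv2.imread('pics/scene5.png')[180:270,280:370]
cv2.imwrite('pics/m5.png',cv2.resize(cv2.convertScaleAbs(a,alpha=1.4),(600,600),interpolation=cv2.INTER_CUBIC))
cv2.imwrite('pics/m5s.png',cv2.resize(cv2.convertScaleAbs(b,alpha=1.4),(600,600),interpolation=cv2.INTER_CUBIC))
```

```text
True [-8.44501288e-07 -3.86490664e-05 -7.51588269e-05] [-1.46583682  0.10472994  5.24152466] [-0.04604259  0.35607401 -0.02315316] 10.6917
```

View pics/m5.png

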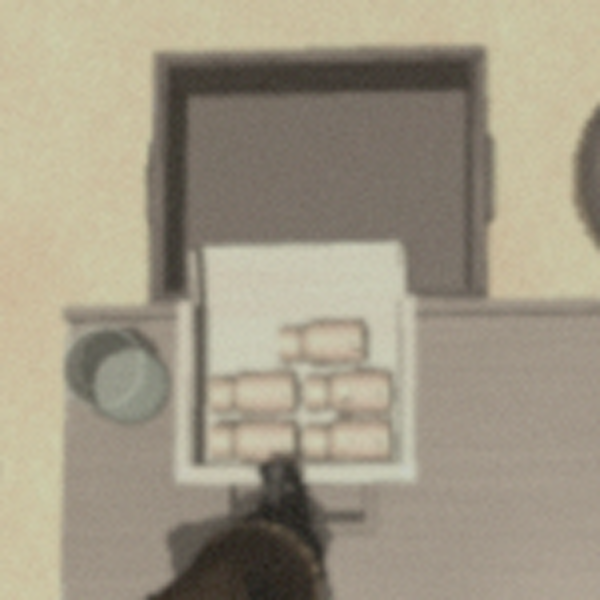

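View pics/m5s.png

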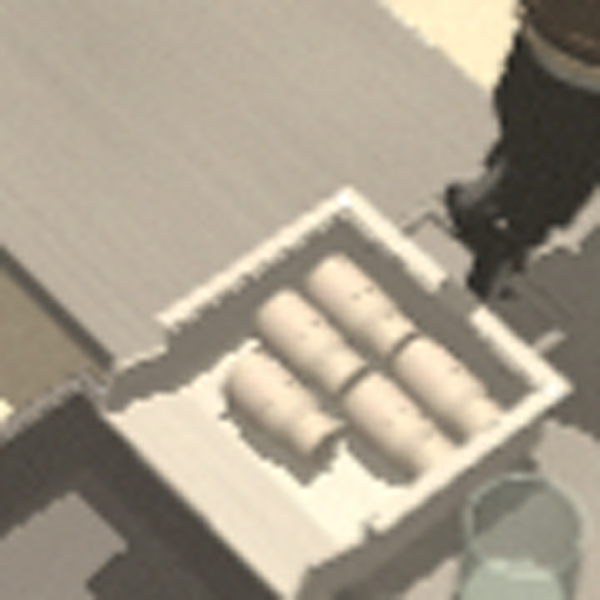

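Run:
```python
from h import *
p0=np.array(status.read_position());x=p0[0]
for i in range(8):
    x+=.001
    manip.movel([x,p0[1],p0[2]],v=.01); manip.pause(.05)
    f=status.read_wrist_force(); p=status.read_position();print(np.round(p-p0,4)*1000,np.round(f,1),np.round(status.read_ft_torque(),2))
    if f[0]<-6: break
print(status.read_t())
```

```text
[0.2 0.  0. ] [-7.7 -0.3 10. ] [-0.06  1.38 -0.03]
11.1833
```

Run:
```python
from fit import *
T=lambda c:(190+(c[0]+.5)/4-.5,80+(c[1]+.5)/4-.5)
S=lambda c:(280+(c[0]+.5)/6.667-.5,180+(c[1]+.5)/6.667-.5)
BL=(-70,87,68);BR=(-70,-87,68);LL=(116,79,34);LR=(116,-79,34)
obs=[('top',T((176,484)),BL),('top',T((416,482)),BR),('top',T((203,245)),LL),('top',T((404,241)),LR),
('scene',S((569,388)),BL),('scene',S((346,187)),BR),('scene',S((288,610)),LL),('scene',S((108,404)),LR)]
for o in (obs,obs[:4]):
    p,r=fit(o,[.58,.19,.1,0]);print('tray',p,np.round(r,1).tolist())
R=Ro.from_quat(status.read_tcp_rot()); print(np.array(status.read_position())-R.apply([0,0,.019]),R.as_matrix().round(3).tolist())
```

```text
tray [ 0.60043024  0.18830247  0.09869994 -0.00226973] [[0.8, -1.1], [-1.1, -1.2], [0.2, 0.6], [0.5, 0.8], [-0.2, -0.5], [1.0, 0.3], [1.0, -1.1], [-0.5, 0.8]]
tray [0.59393787 0.18353089 0.12937962 0.0029565 ] [[0.1, -0.0], [-0.3, -0.4], [-0.6, 0.2], [0.8, 0.2]]
[0.4976408  0.18894822 0.15595075] [[-0.003, 0.953, 0.304], [1.0, 0.003, -0.001], [-0.002, 0.304, -0.953]]
```

```bash
cat >> h.py <<'E'
PV=np.array([.6696,.1890,.110])
def arc(deg,bias=.0005,k=.6,a0=72):
    t=np.radians(deg);r=np.array([-.172*np.cos(t)+.046*np.sin(t),0,.172*np.sin(t)+.046*np.cos(t)])
    h=PV+r*(1-bias/np.linalg.norm(r)); return tcp(h,np.radians(a0+k*deg),.002,1)
E
python3 - <<'E'
from h import *
for d in(5,20,40,60,70,73): 
    j=manip.inverse_kinematics(*arc(d));print(d,None if j is None else np.round(j,2))
fs=[]
for d in (4,8,12,16,20):
    P,q=arc(d);manip.movel(P,v=.025,ori=q)
    f=np.array(status.read_wrist_force());print(d,np.round(f,1),np.round(status.read_ft_torque(),2),np.round((status.read_position()-P)*1000,1))
    if np.linalg.norm(f)>35: print('abort');break
print(status.read_t(),status.read_gripper_width())
snap('top','top6.png');snap('scene','scene6.png')
a=cv2.imread('pics/top6.png')[80:230,190:340];b=cv2.imread('pics/scene6.png')[180:300,260:380]
cv2.imwrite('pics/m6.png',np.hstack([cv2.resize(cv2.convertScaleAbs(x,alpha=1.4),(400,400),interpolation=cv2.INTER_CUBIC) for x in(a,b)]))
E
```

```text
5 [-1.04  0.3   0.61  2.12 -0.1   0.54 -0.38]
20 [-0.88  0.33  0.54  1.91 -0.17  0.86 -0.27]
40 [-0.67  0.46  0.43  1.57 -0.23  1.25 -0.19]
60 [-0.53  0.67  0.39  1.19 -0.29  1.64 -0.15]
70 [-0.45  0.79  0.36  0.96 -0.32  1.84 -0.15]
73 [-0.43  0.84  0.36  0.89 -0.33  1.9  -0.16]
4 [-4.   1.  -1.2] [0.33 1.45 0.05] [-0.5  0.  -0.3]
8 [-6.2  1.3 -0.5] [0.38 1.59 0.07] [-0.4  0.1  0. ]
12 [-6.3  2.1 -0.2] [0.32 1.67 0.07] [-0.3  0.1  0.1]
16 [-7.3  1.   2.2] [0.25 1.72 0.05] [-0.3  0.1  0.3]
20 [-8.7  1.5  2.3] [0.18 1.75 0.02] [-0.2  0.1  0.5]
14.3083 0.09699371961991127
```

View pics/m6.png

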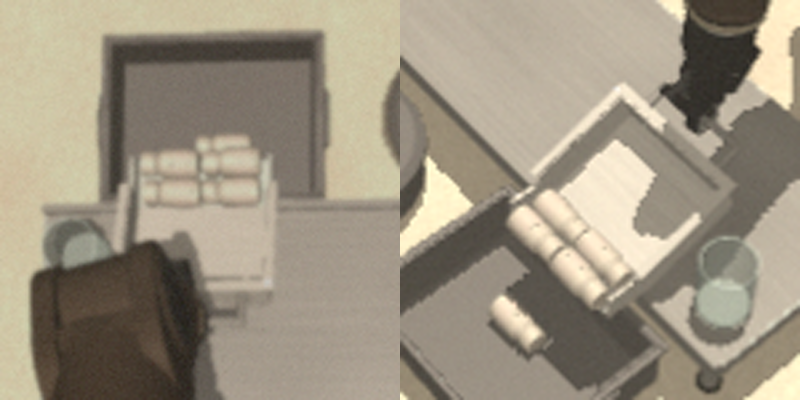

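The tray is tipped about 20°. Four bottles lie at the lip and one is dropping into the tub at (518,322) in the right panel. Forces are low, so I'll keep going.

Run:
```python
from h import *
for d in range(24,69,4):
    P,q=arc(d,.0003);manip.movel(P,v=.03,ori=q)
    f=np.array(status.read_wrist_force());print(d,np.round(f,1),np.round(status.read_ft_torque(),2),np.round((status.read_position()-P)*1000,1))
    if np.linalg.norm(f)>35: print('abort');break
manip.pause(.5)
print(status.read_t(),status.read_gripper_width())
snap('top','top7.png');snap('scene','scene7.png')
a=cv2.imread('pics/top7.png')[80:230,190:340];b=cv2.imread('pics/scene7.png')[180:330,240:390]
cv2.imwrite('pics/m7.png',np.hstack([cv2.resize(cv2.convertScaleAbs(x,alpha=1.4),(400,400),interpolation=cv2.INTER_CUBIC) for x in(a,b)]))
```

```text
24 [-6.2  2.   2.5] [0.18 1.53 0.  ] [0.1 0.  0.6]
28 [-7.1  1.2  3. ] [ 0.21  1.44 -0.05] [ 0.2 -0.   0.7]
32 [-6.8  1.3  3.8] [ 0.1   1.54 -0.03] [ 0.2 -0.   0.7]
36 [-6.4  0.6  6.2] [ 0.19  1.54 -0.01] [ 0.3 -0.   1. ]
40 [-6.9  1.2  7.1] [ 0.13  1.76 -0.02] [ 0.2 -0.   1.2]
44 [-7.4 -0.   7.3] [0.1  1.89 0.  ] [ 0.2 -0.   1.4]
48 [-7.9  0.8  9.3] [ 0.18  1.83 -0.04] [ 0.4 -0.   1.8]
52 [-6.6  0.6 10.5] [ 0.12  1.89 -0.07] [ 0.4 -0.1  2. ]
56 [-5.7 -0.  11.7] [ 0.13  1.89 -0.09] [ 0.7 -0.1  2.3]
60 [-4.1  1.7 11.8] [ 0.18  1.26 -0.1 ] [ 1.1 -0.2  2.3]
64 [-4.   1.2 10.7] [ 0.22  1.32 -0.09] [ 1.1 -0.2  2.4]
68 [-2.5  1.3 11.7] [ 0.22  1.4  -0.11] [ 1.  -0.2  2.5]
21.4167 0.10001722441569794
```

View pics/m7.png

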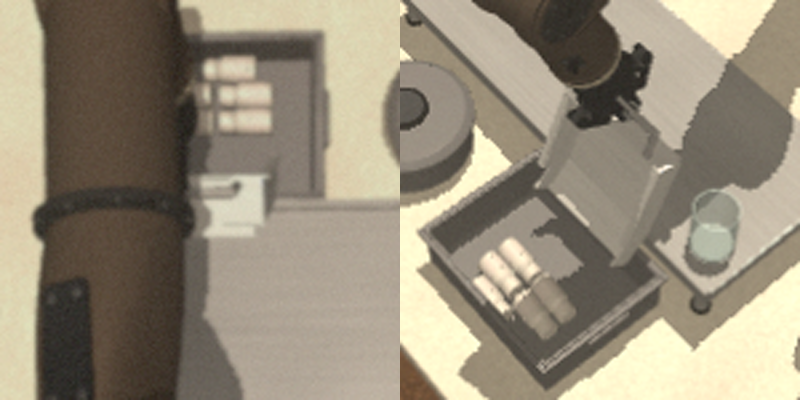

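Run:
```python
import cv2
b=cv2.imread('pics/scene7.png')[240:310,250:340]
cv2.imwrite('pics/m7b.png',cv2.resize(cv2.convertScaleAbs(b,alpha=1.6),(720,560),interpolation=cv2.INTER_CUBIC))
```

```text
(no output)
```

View pics/m7b.png

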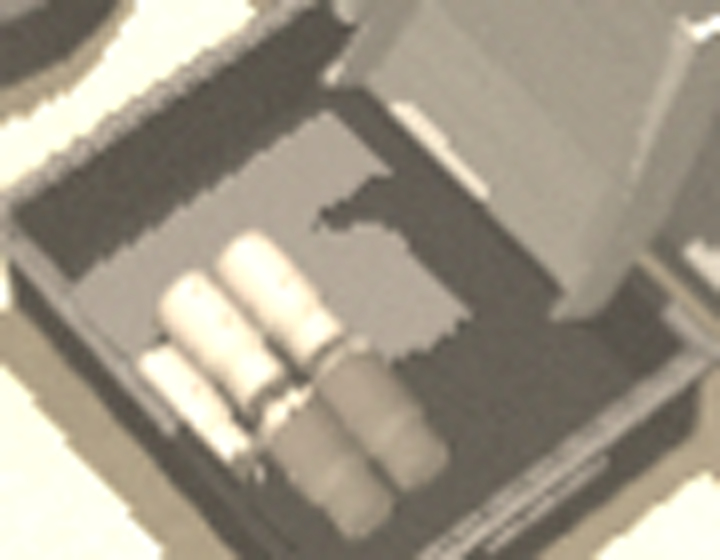

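All five bottles are in the tub: (195,405), (220,345), (280,295), (330,465) and (380,415) in the crop. The tray is empty, so I'll lower it along the same arc.

Run:
```python
from h import *
for d in list(range(62,3,-6))+[4,2,1,0]:
    P,q=arc(d,.0003);manip.movel(P,v=.03 if d>8 else .012,ori=q)
    f=np.array(status.read_wrist_force());print(d,np.round(f,1),np.round(status.read_ft_torque(),2),np.round((status.read_position()-P)*1000,1))
    if np.linalg.norm(f)>35 or (d<15 and f[2]>8): print('abort');break
print(status.read_t(),status.read_gripper_width(),status.read_position())
snap('top','top8.png');snap('scene','scene8.png')
a=cv2.imread('pics/top8.png')[80:230,190:340];b=cv2.imread('pics/scene8.png')[180:330,240:390]
cv2.imwrite('pics/m8.png',np.hstack([cv2.resize(cv2.convertScaleAbs(x,alpha=1.4),(400,400),interpolation=cv2.INTER_CUBIC) for x in(a,b)]))
```

```text
62 [-3.1 -0.2 10.5] [ 0.19  1.26 -0.07] [ 0.9 -0.2  2.4]
56 [-4.7 -0.1 11.2] [ 0.16  1.22 -0.03] [ 1.  -0.1  2.5]
50 [-5.2  0.  12.7] [ 0.05  1.4  -0.07] [ 1.1 -0.1  2.6]
44 [-9.2  0.7 12.8] [ 0.01  1.69 -0.06] [ 0.7 -0.1  2.4]
38 [-10.5   0.6  12.3] [-0.04  1.97  0.02] [ 0.2 -0.1  2. ]
32 [-11.    0.8  11.3] [-0.09  2.15 -0.01] [-0.2 -0.   1.5]
26 [-8.2 -0.1  5.2] [-0.03  1.22  0.  ] [ 0.5 -0.1  0.8]
20 [-7.7  1.1  3.9] [-0.01  1.36  0.02] [ 0.1 -0.1  0.3]
14 [-7.5 -0.4  4.5] [ 0.    1.42 -0.02] [ 0.  -0.1  0.2]
8 [-6.8 -0.4  3. ] [0.05 1.39 0.01] [ 0.  -0.1  0. ]
4 [-7.5  0.6  1.5] [0.09 1.34 0.04] [ 0.1 -0.2 -0. ]
2 [-7.7  0.7  1.2] [0.12 1.38 0.  ] [ 0.1 -0.2 -0.1]
1 [-5.7 -0.   1.9] [ 0.05  1.38 -0.02] [ 0.  -0.1 -0.1]
0 [-4.7  1.1  0.6] [0.16 1.39 0.06] [ 0.1 -0.1 -0.1]
32.4167 0.09509114416917575 [0.50387956 0.18887557 0.1377577 ]
```

View pics/m8.png

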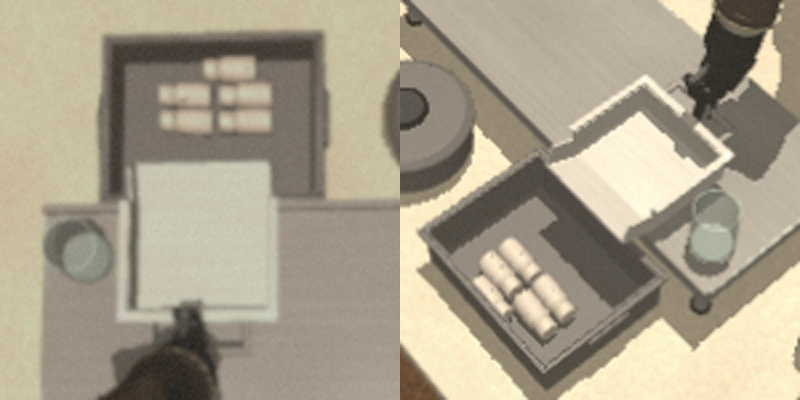

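Run:
```python
from h import *
p=np.array(status.read_position())
r=manip.movel(p+[-.0005,0,-.003],v=.01,contact_N=5)
print(r,status.read_wrist_force(),(status.read_position()-p)*1000)
p=np.array(status.read_position())
for f in (1,2,3):
    if status.read_wrist_force()[2]<3: break
    p=p+[0,0,.0003];manip.movel(p,v=.005);print(status.read_wrist_force())
print(status.read_t(),(status.read_position()-p)*1000)
```

```text
True [-3.98697136 -0.54713779  9.36972056] [-0.09203564  0.0201003  -0.19489413]
[-3.35708258  0.86482031 -0.60221038]
33.4667 [ 0.00734458 -0.03510672 -0.06912493]
```

Run:
```python
from h import *
manip.set_gripper(.30)
print(status.read_wrist_force(),status.read_gripper_width())
R=Ro.from_quat(status.read_tcp_rot());p=np.array(status.read_position())
d=R.apply([0,0,1.])
print(manip.movel(p-d*.06,v=.04,contact_N=6),status.read_wrist_force())
p=np.array(status.read_position());manip.movel(p+[-.06,0,.12],v=.12)
manip.pause(.5)
snap('top','top9.png');snap('scene','scene9.png');print(status.read_t(),status.read_position())
a=cv2.imread('pics/top9.png')[80:230,190:340];b=cv2.imread('pics/scene9.png')[180:330,240:390]
cv2.imwrite('pics/m9.png',np.hstack([cv2.resize(cv2.convertScaleAbs(x,alpha=1.4),(400,400),interpolation=cv2.INTER_CUBIC) for x in(a,b)]))
```

```text
[ 0.20089676  1.10801845 -0.06507288] 0.29677007984741477
False [-0.11248358  0.1942174   0.33630932]
37.2917 [0.42596273 0.18883    0.3150612 ]
```

View pics/m9.png

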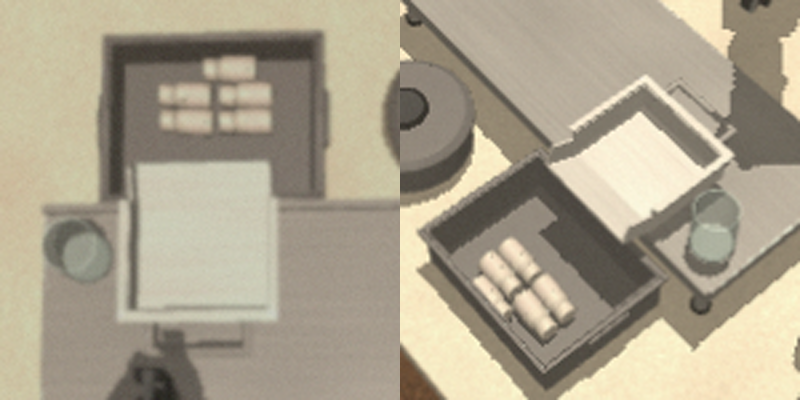

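View pics/scene9.png

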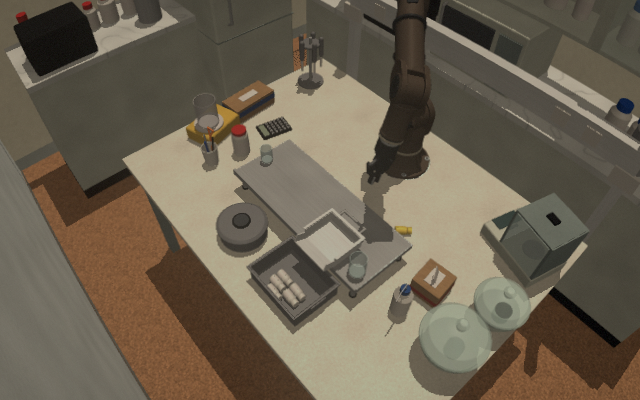

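The tray lies flat and empty behind the edge at (333,238). All five bottles are in the tub around (287,288), the bystanders look unmoved, and the gripper is clear. Handing in.

Run:
```python
from h import *
ticket.close_job(); print(status.read_t())
```

```text
the job is handed in; nothing more can be done
the job is handed in; nothing more can be done
```

The tray is emptied. All five bottles are in the tub, the tray is back flat on the stand and released, and I handed the job in at about 37 s.

- **Slide:** I gripped the handle, turned the tray 13° square and slid it against the edge. It was in contact at about 8 N. The camera fit put it within about 1.5 mm of the tub's middle, turned −0.1° against the stand's −0.3°. Fitting the top view alone gave a poor height but agreed in y to about 5 mm.
- **Early trigger:** the contact stop tripped first on a vertical force change rather than on the edge, so I confirmed the edge with a 1 mm push. Contact came where the camera put the edge, to within about 1 mm.
- **Tip:** I tipped it to 68° about the edge, with wrist readings at the waypoints staying under about 16 N. The first bottle had rolled out by about 20° and dropped into the tub.
- **Lower and release:** a small downward press met resistance after 0.2 mm, so the tray was flat before I let go. The force on the tool was about zero after release.
- **Last pictures:** five bottles in the tub, the tray empty and flat behind the edge, the gripper clear. The other things look unmoved, though I judged that by eye and did not re-measure them.

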